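# Refit the greenhouse heater's knob and hold it pressed in

### The arm

A 7-joint arm with a two-finger parallel gripper is mounted at the origin on the work surface. World frame = base frame: x ahead of the robot, y to its left, z up, the work surface at z = 0. Lengths are in m, angles in rad, forces in N, time in s.
With the tool pointing down it reaches from about 0.425 to 0.95 m from the base axis. Payload 4.7 kg.
Tool frame: the origin (TCP) lies on the centre line of the jaws, within the pads' length; the fingertips stand robot.nose_length ahead of it and the grasp point (between the pads) lies 8 mm behind it (robot.nose_length is the distance from the TCP to the fingertips, in m); z points along the fingers, y is the line along which they close (so a half turn about z gives the same grasp; the last joint's range is limited). The gripper opens to 85 mm and grips with 20 to 120 N. Pads are 22 mm wide; open, the fingers measure 114 mm over their backs; the gripper's body (76 mm by 85 mm) begins 54 mm behind the grasp point. The pads swing forward as they close: fully open they stand 13 mm farther back than shut.
Start: joints at [1.16, 0.469, -0.049, 1.532, 0.024, 1.141, -0.082], TCP at [0.252, -0.626, 0.242] pointing down, gripper open.
Joint ranges: [-2.59, 2.59], [-0.33, 1.99], [-1.39, 1.29], [0.1, 2.45], [-1.04, 4.18], [0.21, 1.99], [-2.66, 2.66]. Speed limits (rad/s): [2.57, 2.57, 3.14, 3.14, 3.14, 3.14, 3.14].

### API

Orientations are given as [roll, pitch, yaw] about the fixed x, y, z axes, in that order (R = Rz(yaw) Ry(pitch) Rx(roll)).
In Python, from plant import robot gives the robot as it stands. Calls block until the motion is done:
- robot.goto(position, orientation): joint-space move of the TCP to a pose.
- robot.move_straight(position, vel=0.15, attitude=None, contact_N=None): straight line of the TCP; attitude=None keeps the orientation; vel is the mean speed in m/s. With contact_N (N) it stops when the force on the tool has changed by that much, and returns True; else False.
- robot.move_joints(angles): joint-space move.
- robot.grip(opening, strength=None): opening from 0.0 (shut) to 1.0 (fully open); strength is the grip in N (None keeps the last); returns when the fingers have stopped.
- robot.sleep(seconds).
- robot.inverse_kinematics(position, orientation): joint angles nearest the present ones, or None.
- robot.sense(): the state.
- robot.grab_frame(name): name is "scene" or "top" or "wrist"; returns a dict with "image" (480x640x3 uint8, red, green, blue), "range_z" (480x640 float32, m along the optical axis (not along the pixel's ray), 0 where there is no reading), "fx", "fy", "cx", "cy" (pixels), "dist_coeffs" ([k1, k2, p1, p2, k3] as OpenCV has them; the pictures are not rectified), "R" (3x3) and "t" (3): a world point X has camera coordinates R X + t. Camera axes: x right, y down, z forward; pixel columns grow to the right and rows downward; lengths in m; the calibration is good to about 2 mm. A picture is of the moment at which its call begins.
A pose or a line that the arm cannot do raises robot.IKError and nothing moves.
- robot.close_job(): hands the job in; it is judged then, once.
The state is a dict: "t": time; "joint_pos": joint angles; "joint_velocities": joint speeds; "effort": joint torques, N m; "tcp_pos": TCP position; "tcp_rot": TCP orientation; "wrist_force": force on the tool from outside, world axes, zero at the start; "torque": the same for the moment, N m; "opening": opening from 0.0 (shut) to 1.0 (fully open); "gripper_force": force on a finger pad.
Only numpy, scipy, OpenCV 4.12 (cv2) and the standard library are available. Lean on these libraries where they do the work, as an engineer would, in place of code of your own. Each camera call takes 0.05 s, during which the arm holds its last target. There are 200 camera calls.

### The job

The control knob of the gas heater on the bench has come off: pick it up by its grip bar, turn it so that the flat of its bore matches the flat of the valve spindle, and push it fully home onto the spindle. Then keep pushing so that knob and spindle go in to the end of the spindle's travel, as for lighting the pilot, and finish like that: still gripping the knob and holding it pressed in, without letting go. Leave the other things on the bench where they are.

Things in the scene. Friction and masses are not known exactly. Their poses are not given: they have to be found in the camera images.
- knob: Loose black plastic control knob, 60 g, upright on the bench, bore downward, 43 mm tall. Round skirt 46 mm across at the foot, 41 mm at its top 18 mm up; a bar grip stands on the skirt. Origin: centre of the underside; +z up is the axis of knob and bore; +x runs along the bar to its beaked end.
- knob_grip (a point): Middle of the knob's bar grip, on the axis, 31 mm above the underside. The bar is 15 mm thick (along the knob's y), 39 mm long (x = -22 to +17 mm) and 18 to 43 mm above the underside. A white line on its top runs to the +x end.
- knob_pointer (a point): Tip of the beak into which the bar's +x end narrows, 28 mm along the knob's +x (just past the skirt) and 22 mm above its underside. It shows where the bore's flat is.
- knob_bore (a point): Mouth of the knob's blind D-shaped bore, centre of the underside, axes as the knob's: 13.6 mm across, 15 mm deep, its flat 2.8 mm from the axis on the +x (beak) side, mouth chamfered by 2 mm. 0.8 mm play all round on the spindle; it goes on freely when the beak points the way the spindle's flat faces within some 10 degrees, and not if turned further off than 25.
- spindle_tip (a point): Top centre of the heater's steel valve spindle, upright on the control module: a D-shaft 12 mm across, flat 2 mm from the axis, the flat's outward normal along this point's +x, z up, tip chamfered 2 mm. 27 mm above the module's top (137 mm above the bench) at rest; moves down when pressed; does not turn. A knob fully home has its underside 15 mm below this point.
- spindle (a joint): How far the valve spindle is pressed down, in m: 0 out (rest), 0.006 fully in (stop). A spring pushes it back out with about 5 N at 0, rising evenly to about 10 N fully in.
- heater: Gas heater, grey steel, fixed. Origin: its middle, on the bench; x to its back, y to its left. Burner casing, louvred front: x -120 to +120, y -200 to +50, 190 mm tall. Control module, flat top: x -120 to +80, y +50 to +200, 110 mm tall; the spindle stands on it at x = -30, y = +125, out of a brass bush 19 mm across that rises 4.5 mm. (mm)
- coupling: Bystander: brass hose coupling standing on end, 40 mm across, 52 mm tall; origin under its centre.
- jar: Bystander: small amber jar with white lid, 44 mm across, 65 mm tall; origin under its centre.
- tape_reel: Bystander: white plastic reel lying flat, 52 mm across with a hole in the middle, 19 mm tall; origin under its centre.
- screwdriver: Bystander: screwdriver lying on the bench, 190 mm long, grey handle; x runs toward its tip.
- torch: Bystander: aluminium pocket torch lying on the bench, 135 mm long, 32 mm across.
- dibber: Bystander: wooden dibber lying on the bench, 180 mm long, 22 mm across.
Things that resemble listed ones, but are neither listed nor needed, are in the scene too. What is meant by the knob is not green or pink, and is the smaller of those in its own colour.

How it is judged:
By the outcome, as a careful person would: the job done as asked, in the order asked, and still so for the second after the job is handed in, while the arm keeps its last pose, push and grip.
It also fails if it takes over 51 s, if anything falls off the work surface, if the arm or the gripper's body presses on something with over 40 N, if the wrist force passes 120 N, or if a joint passes its speed limit or range.

## Working session

There is one attempt and no reset: what is moved stays moved. The work goes in short steps, each a Python script; the robot and the scene stay as the last script left them, time stands still between calls to the robot, and variables do not carry over. Pictures are saved under pics/ and viewed, at most 10 in all, crops included, and the job is handed in when it is done.

```bash
mkdir -p pics; ls; cat > h.py <<'E'
import numpy as np, cv2, pickle
from plant import robot
def grab(n,tag):
    f=robot.grab_frame(n); pickle.dump(f,open(f'pics/{tag}.pkl','wb'))
    cv2.imwrite(f'pics/{tag}.png',f['image'][:,:,::-1]); return f
def load(tag): return pickle.load(open(f'pics/{tag}.pkl','rb'))
def crop(tag,u0,v0,w,h,s,out):
    im=cv2.imread(f'pics/{tag}.png')[v0:v0+h,u0:u0+w]; cv2.imwrite(f'pics/{out}.png',cv2.resize(im,None,fx=s,fy=s,interpolation=cv2.INTER_CUBIC))
def ray(f,u,v):
    K=np.array([[f['fx'],0,f['cx']],[0,f['fy'],f['cy']],[0,0,1.]])
    x,y=cv2.undistortPoints(np.array([[[u,v]]],float),K,np.array(f['dist_coeffs'],float))[0,0]
    R=np.array(f['R']);t=np.array(f['t']); return -R.T@t, R.T@np.array([x,y,1.])
def at_z(f,u,v,z):
    c,d=ray(f,u,v); return c+d*(z-c[2])/d[2]
def at_d(f,u,v):
    c,d=ray(f,u,v); return c+d*f['range_z'][int(round(v)),int(round(u))]
E
python3 - <<'E'
from h import *
a=grab('top','top0');b=grab('scene','scene0')
for f in(a,b): print(f['fx'],f['cx'],f['cy'],-np.array(f['R']).T@f['t'],f['dist_coeffs'])
print(robot.nose_length, robot.sense())
E
```

```text
pics
527.9336598905517 315.15021603753917 245.16566093460244 [0.29948147 0.1073028  1.113744  ] [-0.06768459  0.          0.          0.          0.        ]
526.2451073289885 322.9253618286114 239.53608551633744 [0.97814108 0.8572535  0.70434512] [-0.15252387  0.          0.          0.          0.        ]
0.011 {'t': 0.1, 'joint_pos': array([ 1.16009089,  0.46937402, -0.04859461,  1.53354781,  0.02409882,
        1.14101357, -0.08227768]), 'joint_velocities': array([-4.35773470e-04, -2.70099921e-03, -1.11144943e-03, -3.97153004e-03,
       -1.83988603e-05,  5.77109121e-04,  7.57473244e-04]), 'effort': array([-4.33922423e-04, -5.11517286e+01, -4.77404846e-02, -2.38391304e+01,
        1.06718985e-02,  4.37395953e-03,  1.21709226e-05]), 'tcp_pos': array([ 0.25133142, -0.62592899,  0.24136872]), 'tcp_rot': array([-3.13983643e+00,  5.98606770e-05,  3.81855448e-01]), 'wrist_force': array([-0.25602504,  0.13752105,  0.12220139]), 'torque': array([ 0.00925318,  0.06338303, -0.04943262]), 'gripper_force': 0.0, 'opening': 0.9979080118006131}
```

View pics/top0.png

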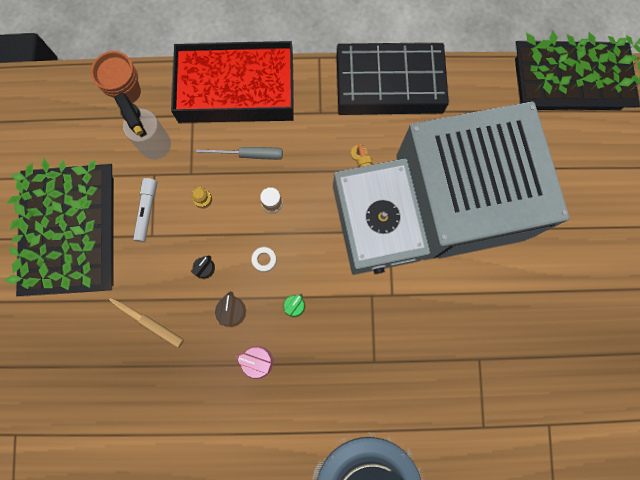

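View pics/scene0.png

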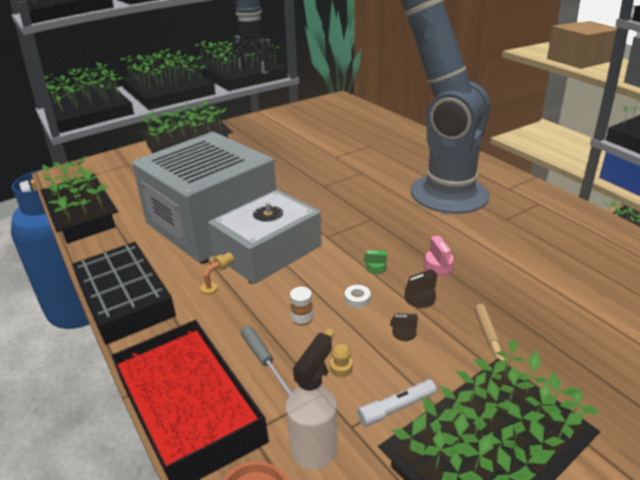

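Knob candidates in the top view are the small black one (203,267), the large brown-black one (230,309), green (294,305) and pink (255,362). I choose the small dark one at (203,267). The spindle is at about (384,216).

```bash
python3 - <<'E'
from h import *
crop('top0',178,242,50,50,8,'c1');crop('top0',359,191,50,50,8,'c2')
a=cv2.imread('pics/c1.png');b=cv2.imread('pics/c2.png');cv2.imwrite('pics/c12.png',np.hstack([a,b]))
f=load('top0')
print(at_d(f,203,267),at_z(f,203,267,.043),at_d(f,230,309),at_z(f,384,216,.137),at_d(f,384,216))
for p in [(336,175),(407,160),(429,257),(354,272)]: print(at_z(f,*p,.11))
E
```

```text
[0.45597315 0.32902988 0.03490341] [0.4547987  0.32736584 0.043     ] [0.36687622 0.2686832  0.06050027] [ 0.53210999 -0.03488765  0.137     ] [ 0.53199618 -0.03481809  0.13747783]
[0.62396979 0.05271923 0.11      ]
[ 0.65281794 -0.09045605  0.11      ]
[ 0.45550461 -0.12246011  0.11      ]
[0.42947757 0.02383139 0.11      ]
```

View pics/c12.png

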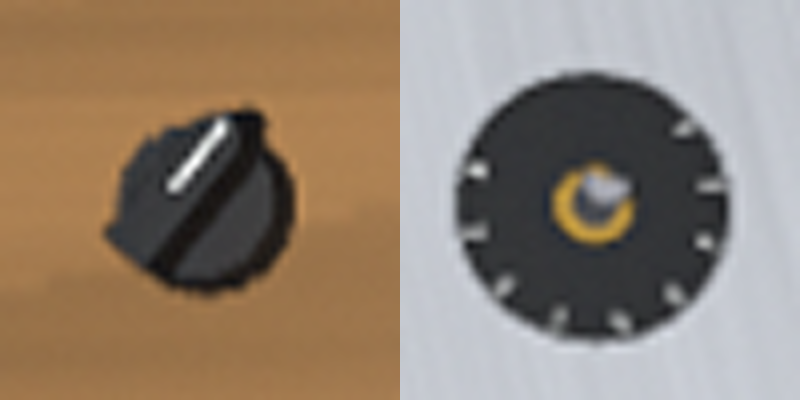

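The left crop shows the small black knob, its white line and beak pointing up and right (world yaw about -37°). The right crop shows the spindle at crop (600,190), but its flat is unclear, so I'll look from close by with the wrist camera.

```bash
python3 - <<'E'
from h import *
s=robot.sense(); f=robot.grab_frame('wrist')
from scipy.spatial.transform import Rotation as Ro
T=Ro.from_euler('xyz',s['tcp_rot']).as_matrix(); c=-np.array(f['R']).T@f['t']
off=T.T@(c-s['tcp_pos']); Rct=np.array(f['R'])@T
print('cam in tool',off,'cam axes in tool\n',Rct, f['fx'])
robot.move_straight([s['tcp_pos'][0],s['tcp_pos'][1],.36],vel=.3)
q=[np.pi,0,.0]; T=Ro.from_euler('xyz',q).as_matrix()
# aim optical axis at the spindle from TCP height .32
d=T@Rct[2]; o=T@off; z=.32
h=z+o[2]-.137; p=np.array([.532,-.035])-o[:2]-d[:2]*h/-d[2]
print(p,h)
robot.goto([p[0],p[1],z],q)
robot.sleep(.3);grab('wrist','w1');s=robot.sense();print(s['t'],s['tcp_pos'],s['joint_pos'])
E
```

```text
cam in tool [ 0.08156196 -0.00039023 -0.13203195] cam axes in tool
 [[-6.62258525e-04  9.99999677e-01  4.54929940e-04]
 [-9.48313572e-01 -4.83663974e-04 -3.17334422e-01]
 [-3.17334100e-01 -6.41573662e-04  9.48313586e-01]] 348.92759544694366
[ 0.55585715 -0.03560336] 0.3150319453935888
3.4083 [ 0.55588665 -0.03582886  0.31999431] [ 0.42068148  0.25933868 -0.52998003  1.69035618  0.13799398  1.2292032
 -1.71227005]
```

View pics/w1.png

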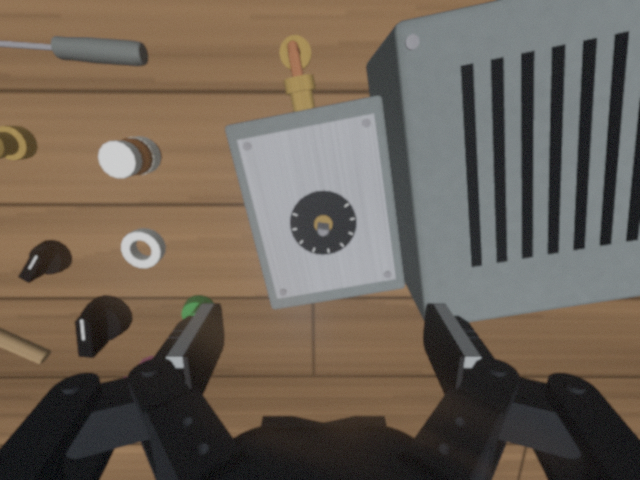

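The wrist view shows the spindle at (323,227) on its dial. The flat is still too small to read, so I'm going closer.

```bash
cat >> h.py <<'E'
from scipy.spatial.transform import Rotation as Ro
OFF=np.array([.08156,-.00039,-.13203]); DZ=np.array([-.31733,-.00064,.94831])
def look(x,y,zt,z,yaw,tag,go='line'):
    q=[np.pi,0,yaw];T=Ro.from_euler('xyz',q).as_matrix();o=T@OFF;d=T@DZ
    h=z+o[2]-zt;p=np.array([x,y])-o[:2]+d[:2]*h/d[2]
    if go=='line': robot.move_straight([*p,z],vel=.2,attitude=q)
    else: robot.goto([*p,z],q)
    robot.sleep(.3); return grab('wrist',tag)
E
python3 - <<'E'
from h import *
f=load('w1'); print(at_z(f,323,227,.137))
f=look(.532,-.035,.137,.2,0.,'w2')
crop('w2',270,185,100,100,6,'w2c');print(robot.sense()['t'],robot.sense()['wrist_force'])
f=load('w2')
K=np.array([[f['fx'],0,f['cx']],[0,f['fy'],f['cy']],[0,0,1.]]);print(f['cx'],f['cy'])
E
```

```text
[ 0.54095808 -0.0352      0.137     ]
4.5417 [0.10328031 0.43003533 0.17938132]
323.24797483749666 236.16259608805584
```

View pics/w2c.png

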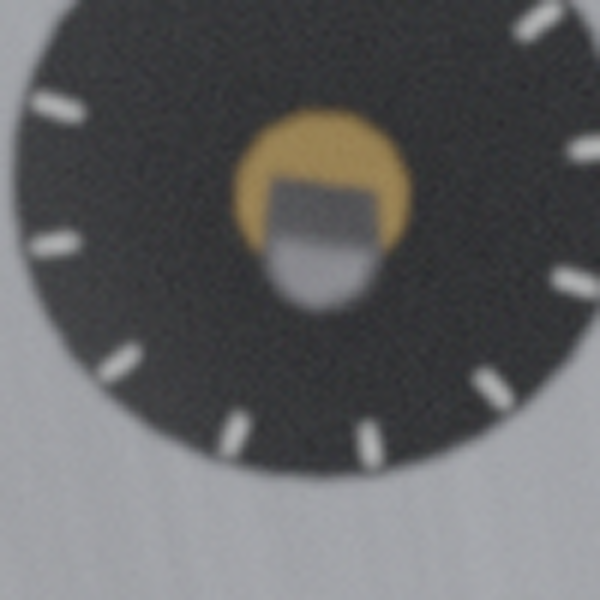

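The close crop shows the spindle's flat face toward image-up. Its edges (275,178)-(378,190) and (270,237)-(380,247) give a flat yaw of about -6°. The tip axis is at about full-image (323.5,228.2). Next I look closely at the knob.

```bash
python3 - <<'E'
from h import *
f=load('w2')
P=lambda x,y:(270+(x+.5)/6-.5,185+(y+.5)/6-.5)
print('tip',at_z(f,*P(322,260),.137),'arc',at_d(f,*P(318,280)))
a=at_z(f,*P(275,178),.1145);b=at_z(f,*P(378,190),.1145);d=b-a;print('normal yaw',np.degrees(np.arctan2(d[0],-d[1])),d)
a=at_z(f,*P(270,237),.136);b=at_z(f,*P(380,247),.136);d=b-a;print('normal yaw',np.degrees(np.arctan2(d[0],-d[1])),np.linalg.norm(d),(a+b)/2)
print('bush centre',at_z(f,*P(322,197),.1145))
t=load('top0'); print('top tip',at_z(t,384.5,214.9,.137))
s=robot.sense();robot.move_straight([*s['tcp_pos'][:2],.3],vel=.25)
f=look(.455,.328,.043,.16,np.radians(-36),'k1','goto')
crop('k1',240,160,160,120,5,'k1c');s=robot.sense();print(s['t'],s['joint_pos'],s['tcp_pos'])
E
```

```text
tip [ 0.53738981 -0.03502425  0.137     ] arc [ 0.53561379 -0.0346321   0.13787214]
normal yaw -6.903844390837643 [-0.00134439 -0.0111032   0.        ]
normal yaw -5.454973138232309 0.010837188910350588 [ 0.53892831 -0.0353238   0.136     ]
bush centre [ 0.53759918 -0.03502445  0.1145    ]
top tip [ 0.53424345 -0.03594271  0.137     ]
7.1083 [-1.10382226  0.40354143  0.52728752  1.91867452 -0.25827536  0.88574151
 -2.6467075 ] [0.45644429 0.32606801 0.1601517 ]
```

View pics/k1c.png

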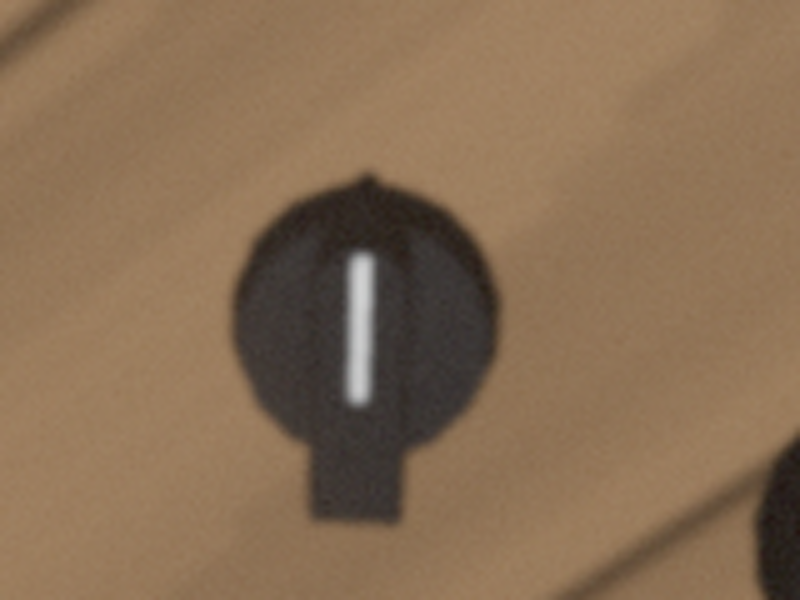

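The crop shows the knob with its line from (358,405) to (362,255), beak tip at (370,175), and rear end of the bar at (357,521). I compute its axis in several ways and then look from the opposite side, which is also the grasp yaw and cancels camera bias.

```bash
python3 - <<'E'
from h import *
f=load('k1'); P=lambda x,y:(240+(x+.5)/5-.5,160+(y+.5)/5-.5)
a=at_z(f,*P(358,405),.043);b=at_z(f,*P(362,255),.043);d=b-a;yl=np.arctan2(d[1],d[0])
r=at_z(f,*P(357,521),.043);bk=at_z(f,*P(370,175),.022);d=bk-r;yb=np.arctan2(d[1],d[0])
y=yb;u=np.array([np.cos(y),np.sin(y),0])
print(np.degrees([yl,yb]),np.linalg.norm(d[:2]),'axis from rear',r+.022*u,'from beak',bk-.028*u)
print('skirt top centre',at_z(f,*P(366,320),.009))
# other side
c=(r+.022*u+bk-.028*u)/2
f=look(c[0],c[1],.043,.16,y+np.pi,'k2','goto')
crop('k2',240,160,160,120,5,'k2c');s=robot.sense();print(s['t'],s['joint_pos'],s['tcp_pos'])
print([robot.inverse_kinematics([c[0],c[1],.03],[np.pi,0,y+np.pi]), robot.inverse_kinematics([.536,-.035,.2],[np.pi,0,np.radians(174)])])
E
```

```text
[-38.18012167 -38.28971428] 0.04996718245555754 axis from rear [0.4595771  0.33480477 0.043     ] from beak [0.45955134 0.33482511 0.022     ]
skirt top centre [0.46000292 0.33473586 0.009     ]
9.8083 [-0.5655081   0.39094739 -0.18079394  1.86895635  0.08837299  0.88939274
  0.11386439] [0.45848678 0.336375   0.1599789 ]
[array([-0.58713965,  0.57134143, -0.15317442,  1.95184311,  0.14080427,
        0.62847485,  0.07207359]), array([ 0.10913176,  0.29471547, -0.1491135 ,  1.9027478 ,  0.05315621,
        0.94788645,  1.40140429])]
```

View pics/k2c.png

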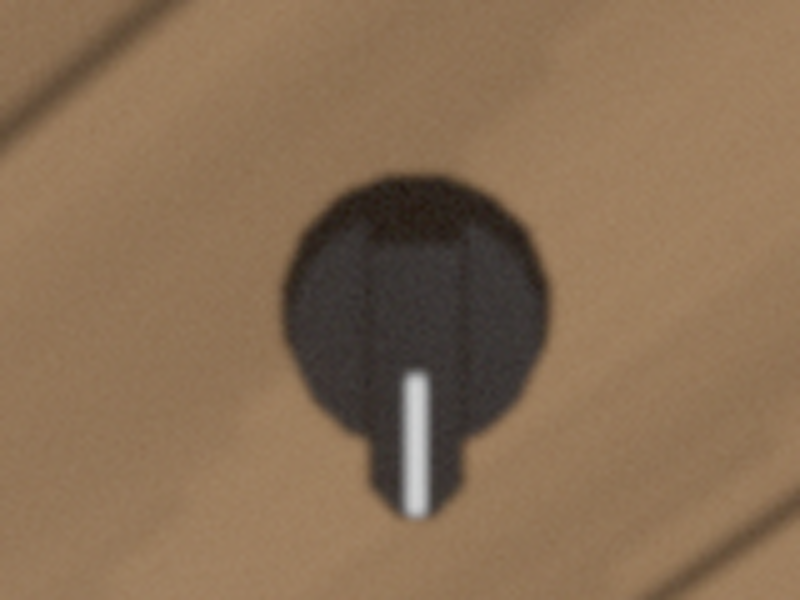

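This opposite view is laterally centred (crop column 416 matches cx). The beak-side bar end is at (416,518) and the far edge at (416,240). I check consistency along the bar, then grasp.

```bash
python3 - <<'E'
from h import *
f=load('k2'); P=lambda x,y:(240+(x+.5)/5-.5,160+(y+.5)/5-.5)
y=np.radians(-38.2);u=np.array([np.cos(y),np.sin(y),0])
e=at_z(f,*P(416,518),.043)-.017*u; r=at_z(f,*P(416,240),.043)+.022*u; g=at_z(f,*P(416,174),0.009)+.0225*u
c1=np.array([.45956,.33481,0]); print(e,r,g,'along',[(x-c1)@u*1000 for x in(e,r,g)])
c=(c1+(e+r)/2)/2; print('c',c)
assert np.linalg.norm((c-c1)[:2])<.006
q=[np.pi,0,y+np.pi]
robot.grip(.6)
robot.move_straight([c[0],c[1],.09],vel=.2,attitude=q)
hit=robot.move_straight([c[0],c[1],.033],vel=.06,contact_N=8)
s=robot.sense();print('hit',hit,s['tcp_pos'],s['wrist_force'])
if not hit:
    robot.grip(0,80);s=robot.sense();print(s['opening'],s['gripper_force'],s['wrist_force'],s['tcp_pos'])
    robot.move_straight([c[0],c[1],.25],vel=.2);s=robot.sense();print(s['t'],s['opening'],s['gripper_force'],s['wrist_force'])
E
```

```text
[0.46325244 0.33233375 0.043     ] [0.45935851 0.33554282 0.043     ] [0.45750479 0.33693787 0.009     ] along [np.float64(4.433057854911803), np.float64(-0.6115247353710297), np.float64(-2.93099785698499)]
c [0.46043274 0.33437414 0.0215    ]
hit False [0.46070938 0.33458688 0.03332944] [ 0.32839855 -0.15918737  1.56632138]
0.15453687796860902 80.88809251785278 [-0.72267522 -0.50263444  4.6272436 ] [0.46069837 0.33458922 0.03355357]
13.5 0.15267698865016435 80.26946783065796 [ 0.04659402 -0.4551703  -1.18867457]
```

```bash
python3 - <<'E'
from h import *
yaw=np.radians(-6.2)+np.pi
f=look(.536,-.035,.137,.23,yaw,'w3','goto')
crop('w3',200,170,240,180,3,'w3c');s=robot.sense();print(s['t'],s['tcp_pos'],s['tcp_rot'],s['opening'])
a=cv2.imread('pics/w3.png');b=cv2.resize(a[186:286,273:373],(480,480),interpolation=cv2.INTER_CUBIC)
cv2.imwrite('pics/w3m.png',np.hstack([cv2.resize(a,None,fx=.5,fy=1)[:,:],b])) 
E
```

```text
15.2667 [ 0.54233186 -0.03463383  0.23002963] [3.14152871e+00 4.48817696e-05 3.03424897e+00] 0.15709823110197393
```

View pics/w3m.png

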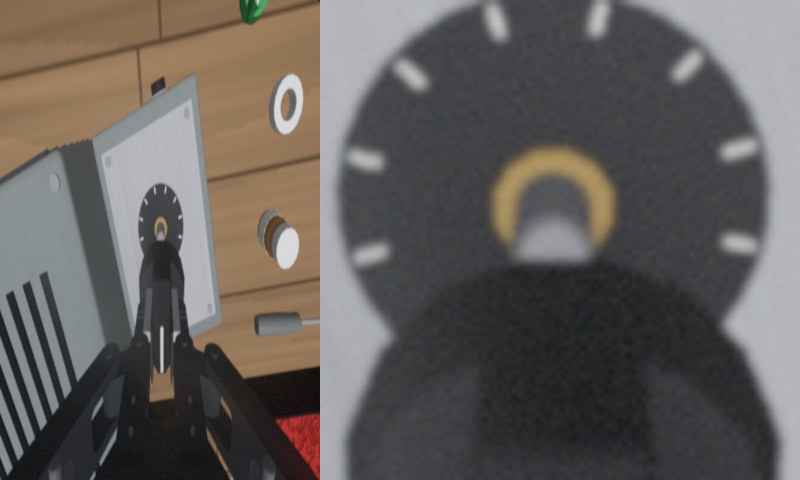

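The view shows the spindle (tip light, flat facing image-down) at crop (553,240), bush ring centre near (553,206), and the held knob's rear skirt edge at (562,260), with sides at 347 and 778. I'll compute knob and spindle in the tool frame from the same camera.

```bash
python3 - <<'E'
from h import *
f=load('w3');P=lambda x,y:(273+(x-320+.5)/4.8-.5,186+(y+.5)/4.8-.5)
f2=load('w2');P2=lambda x,y:(270+(x+.5)/6-.5,185+(y+.5)/6-.5)
R=lambda a:np.round(a*1000,1)
# bush: far rim top edge and side extremes
for n,ff,top,sx,dr in(('w3',f,P(553.5,147),0,-1),('w2',f2,P2(323,108),0,1)):
    e=at_z(ff,*top,.1145); 
    hx=np.array([np.cos(np.radians(-6.2)),np.sin(np.radians(-6.2)),0]) if dr<0 else np.array([1,0,0])
    print(n,'bush centre',R(e-dr*.0095*hx))
for n,ff,pl,pr in(('w3',f,P(491,206),P(616,206)),('w2',f2,P2(234,193),P2(412,193))):
    a,b=at_z(ff,*pl,.1145),at_z(ff,*pr,.1145);print(n,'sides mid',R((a+b)/2),R(np.linalg.norm(a-b)))
yaw=np.radians(173.8);u=np.array([np.cos(yaw),np.sin(yaw),0])
e=at_z(f,*P(562,260),.197);print('knob axis from skirt',R(e-.023*u))
a,b=at_z(f,*P(347,440),.197),at_z(f,*P(778,440),.197);print('sides',R((a+b)/2),R(np.linalg.norm(a-b)))
print('tip arc back w3',R(at_z(f,*P(553,218),.137)-.004*u))
k=load('k2');Pk=lambda x,y:(240+(x+.5)/5-.5,160+(y+.5)/5-.5);yk=np.radians(-38.2);uk=np.array([np.cos(yk),np.sin(yk),0])
print('k2 skirt at z0',R(at_z(k,*Pk(416,174),0)+.023*uk))
im=f['range_z'];d=at_d(f,*P(562,300));print('depth pt knob',R(d))
E
```

```text
w3 bush centre [537.3 -34.9 114.5]
w2 bush centre [537.9 -35.1 114.5]
w3 sides mid [537.2 -34.9 114.5] 19.3
w2 sides mid [538.  -35.1 114.5] 19.2
knob axis from skirt [540.8 -34.  197. ]
sides [538.4 -33.6 197. ] 46.6
tip arc back w3 [536.1 -34.8 137. ]
k2 skirt at z0 [459.3 335.5   0. ]
depth pt knob [518.8 -31.6 206.7]
```

Both views agree on the spindle at (537.6, -35.0) mm. The knob axis sits about 1.4 mm from the TCP toward the knob's rear. I compensate for that and lower with contact sensing.

```bash
python3 - <<'E'
from h import *
q=[np.pi,0,np.radians(-6.2)+np.pi];x,y=.5390,-.0354
def st(n): s=robot.sense();print(n,round(s['t'],2),np.round(s['tcp_pos'],4),np.round(s['wrist_force'],2),np.round(s['torque'],2),round(s['opening'],3))
robot.move_straight([x,y,.18],vel=.1,attitude=q);robot.sleep(.2);st('above')
hit=robot.move_straight([x,y,.157],vel=.02,contact_N=4.5);st(hit)
E
```

```text
above 16.12 [ 0.5395 -0.0354  0.1808] [ 0.18 -0.36 -0.8 ] [ 0.02 -0.02 -0.01] 0.153
False 17.42 [ 0.5391 -0.0354  0.1572] [-0.18  0.43  0.02] [ 0.01  0.03 -0.02] 0.158
```

It slid on freely: the underside is about 13 mm below the tip with no force. Now I press in.

```bash
python3 - <<'E'
from h import *
x,y=.5390,-.0354
def st(n): s=robot.sense();print(n,round(s['t'],2),np.round(s['tcp_pos'],4),np.round(s['wrist_force'],2),np.round(s['torque'],2),round(s['opening'],3))
for z in (.1555,.154,.1525,.151,.1495,.148,.1465,.145,.1435,.142):
    hit=robot.move_straight([x,y,z],vel=.015,contact_N=14);robot.sleep(.1);st((z,hit))
    if robot.sense()['wrist_force'][2]>20: break
grab('wrist','w4');grab('scene','s4')
a=cv2.imread('pics/w4.png')[120:420,160:460];b=cv2.imread('pics/s4.png')[140:290,190:340]
cv2.imwrite('pics/m4.png',np.hstack([cv2.resize(a,(400,400)),cv2.resize(b,(400,400),interpolation=cv2.INTER_CUBIC)]))
E
```

```text
(0.1555, False) 17.77 [ 0.5391 -0.0354  0.1556] [-1.16 -0.15 -0.2 ] [ 0.   -0.07  0.01] 0.154
(0.154, False) 18.12 [ 0.5391 -0.0354  0.1544] [-0.56 -0.41  4.28] [0.03 0.23 0.01] 0.156
(0.1525, False) 18.47 [ 0.5392 -0.0354  0.1529] [-1.41  0.67  4.68] [-0.02  0.35 -0.05] 0.154
(0.151, False) 18.82 [ 0.5392 -0.0354  0.1515] [-0.72 -0.42  6.38] [ 0.04  0.46 -0.  ] 0.15
(0.1495, False) 19.17 [ 0.5392 -0.0354  0.1502] [-2.29 -0.3   7.75] [ 0.04  0.56 -0.02] 0.151
(0.148, False) 19.52 [ 0.5393 -0.0354  0.1493] [-3.18e+00  1.00e-02  1.14e+01] [-0.    0.74 -0.04] 0.153
(0.1465, False) 19.87 [ 0.5394 -0.0354  0.149 ] [-6.44  0.51 20.18] [0.   1.47 0.02] 0.152
```

View pics/m4.png

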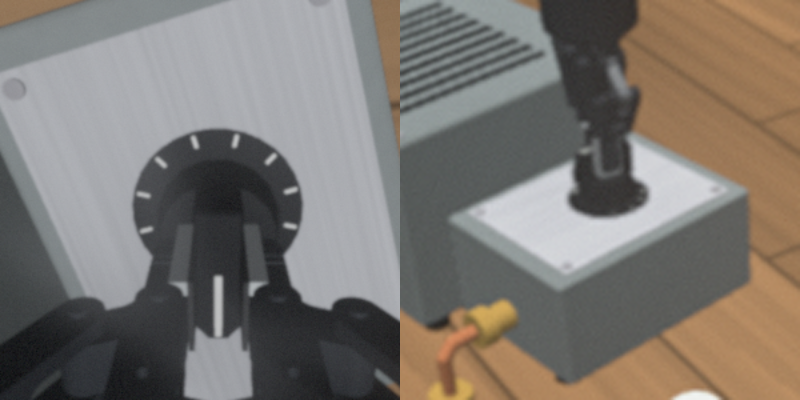

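The picture shows the knob seated centrally on the dial, still gripped. The force followed the spring (about 4 to 8 N) and then rose to 20 N at the stop, 6 mm after first resistance. I check that it holds and hand in.

```bash
python3 - <<'E'
from h import *
robot.sleep(.5);s=robot.sense();print(s['t'],s['tcp_pos'],s['wrist_force'],s['gripper_force'],s['opening'])
if s['wrist_force'][2]>15: print(robot.close_job())
E
```

```text
20.4667 [ 0.53939351 -0.03538275  0.14902769] [-5.68368073  0.13095645 19.53014065] 83.26866030693054 0.15521490113046932
the job is handed in; nothing more can be done
None
```

The knob is fully home on the spindle with the flats aligned, and the arm is still gripping it and holding it pressed to the end of the spindle's travel with about 20 N; I handed the job in at 20.5 s.

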